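# Set the mist unit to automatic with the screwdriver off the rack

### The arm

A 7-joint arm with a two-finger parallel gripper is mounted at the origin on the work surface; the furniture and walls round the work are solid. World frame = base frame: x ahead of the robot, y to its left, z up, the work surface at z = 0. Lengths are in mm, angles in rad, forces in N, time in s.
With the tool pointing down it reaches from about 425 to 950 mm from the base axis. Payload 4.7 kg.
Tool frame: the origin (TCP) lies at the very end of the fingers, on their centre line; the grasp point (between the pads) lies 19 mm behind it; y points along the fingers, x is the direction in which the jaws open and shut, and the axes are right-handed (so a half turn about y gives the same grasp; the last joint's range is limited). The gripper opens to 85 mm and grips with 20 to 120 N. Pads are 22 mm wide; open, the fingers measure 114 mm over their backs; the gripper's body (76 mm by 85 mm) begins 54 mm behind the grasp point. The pads swing forward as they close: fully open they stand 13 mm farther back than shut.
Start: joints at [1.272, 0.469, -0.049, 1.532, 0.024, 1.141, -0.082], TCP at [179.96, -650.586, 231.335] pointing down, gripper open.
Joint ranges: [-2.59, 2.59], [-0.33, 1.99], [-1.39, 1.29], [0.1, 2.45], [-1.04, 4.18], [0.21, 1.99], [-2.66, 2.66]. Speed limits (rad/s): [2.57, 2.57, 3.14, 3.14, 3.14, 3.14, 3.14].

### API

Orientations are given as a unit quaternion [x, y, z, w].
In Python, from workcell import * gives the robot as it stands.
- The arm moves only by the shell command python3 -m inch 'ROWS' [FORCE]. ROWS is text: rows parted by semicolons, each of 7 numbers parted by spaces: the closure, from 0 (fully open) to 1 (shut), then the shift along the tool's x, y, z in units of 25 mm (1.0 is 25 mm), then the turn, a rotation vector about the tool's x, y, z in degrees. In form: gripper x y z ax ay az; .... A call has 1 to 8 rows; each row is the pose to reach, as a shift and turn from the pose commanded when the call began, along the tool's axes at that moment; what a row does not reach only later rows make up. A row lasts 1/12 s, in which the tool goes at most 41.7 mm and 7.16 degrees, less where a joint would pass 70% of its speed; a pose out of reach is approached as far as the arm can. A call with a gripper value outside its range is refused whole. The fingers move at their own pace and stop on an object; FORCE is the grip in N (left out, the last holds). Time passes only in rows, so rows that repeat a pose let the fingers close. It gives the time, the measured TCP pose, the force and the opening at its end, in the units of the state.
- observe(): the state, without advancing time (a new reading comes with each control period).
- capture(name): name is "scene" or "top" or "wrist"; returns a dict with "color" (400x640x3 uint8, blue, green, red), "camera_matrix" (3x3 intrinsics, pixels), "T" (4x4, takes a point from camera to world coordinates); the wrist camera has in their place "mount" (4x4, takes a point from camera to tool coordinates, whose origin is the TCP and whose axes are the tool frame's). Camera axes: x right, y down, z forward; pixel columns grow to the right and rows downward; lengths in mm; the calibration is good to about 2 mm. A picture is of the moment at which its call begins: read the wrist's pose just before it. There is no depth.
- sign_off(): hands the job in, once; it reports no verdict.
The state is a dict: "time": time; "joint_positions": joint angles; "qd": joint speeds; "effort": joint torques, N m; "tool_pos": TCP position; "eef_rot": TCP orientation; "wrist_force": force on the tool from outside, world axes, zero at the start; "moment": the same for the moment, N m; "finger_gap": finger opening in mm.
Only numpy, scipy, OpenCV 4.12 (cv2) and the standard library are available. Lean on these libraries where they do the work, as an engineer would, in place of code of your own. Each camera call takes 0.05 s, during which the arm holds its last target. There are 200 camera calls.

### The job

Lift the green-handled flat screwdriver up and off its hook on the tool rack, put its blade in the slotted mode selector on top of the mist control unit and with it turn the selector a quarter turn clockwise until it stops, so that the red pointer moves from the white mark to the green mark. Then hang the screwdriver back on the hook it came from and let go so that it hangs still, with the other two tools still hanging on theirs. Keep the gripper itself off the unit, and do not knock the sprayer, pot, dropper bottle, tin or mug out of place.

Things in the scene. Friction and masses are not known exactly. Their poses are not given: they have to be found in the camera images.
- driver_grip (a point): Grip point on the axis of the flat screwdriver, in the upper half of its green handle (rounded square bar 26 x 26 mm, from 47 mm below to 17 mm above this point). The tool hangs blade down, 192 mm long, 0.08 to 0.17 kg. Axes: z up the shaft, y along the blade's width and along the rack, x through the eye. Fingers from above fit on its two y faces, the hook wire then passes between them.
- driver_eye (a point): Centre of this screwdriver's hanging eye, 29 mm above driver_grip: a black ring in the tool's y-z plane, hole 20 mm, 29 mm across, 8 mm thick, axes as driver_grip. Hanging, it is 7 mm below the hook wire's axis. Which of the three hooks carries it changes.
- driver_tip (a point): Middle of the lower edge of the flat blade, 148 mm below driver_grip on the axis. The blade is 14 mm wide (along y) and 2.4 mm thick (along x) over its lowest 12 mm, 1.8 mm thick at the very edge. Same axes as driver_grip.
- selector (a joint): Slotted mode selector of the mist unit, rad: 0 = red pointer at the white mark, 1.571 = at the green mark, a hard stop at each. It grows as the selector turns clockwise seen from above, needs about 0.06 N m and stays where it is left. It starts between 0 and 0.2.
- slot (a point): Centre of the mouth of the selector's slot, 79 mm above the bench, on the upright turning axis. Turns with the selector: y along the slot (red pointer on the -y side), z up. Slot 4.4 mm wide (x), 18 mm long (y), 8 mm deep, mouth chamfered 1.2 mm; the blade has about 0.14 rad of play each way before it drives. Rotor 41 mm across, in a black collar 57 mm across, 1.5 mm lower.
- mist_unit: Mist control unit, fixed: grey box with a white lid, 170 (x) x 125 (y) x 70 mm, origin at the centre of its underside; the selector's axis is at x = -35 mm, y = 0 of it. Three black cable glands stick out 21 mm at its +x end. Its place and yaw change.
- rack: Grey perforated steel tool rack, fixed, origin on the bench under the middle of its panel: 270 mm wide (y), panel 256 mm high at x = 0, dark feet from x = -61 to 65 mm. Three steel hooks stick out to its -x side, 90 mm apart in y; x points into the panel, z up. Place and yaw change.
- hook_left (a point): Hook at y = +90 mm of the rack: point on the axis of its level 6 mm wire, 45 mm in front of the panel, 250 mm above the bench; axes as the rack. The wire is level from the panel to 57 mm in front of it, then bends up at 45 degrees and ends 64 mm in front, its round end 10 mm above the level axis. An eye passes the upturned end when its centre is 0 to 7 mm above the level axis.
- hook_mid (a point): The same on the middle hook, y = 0 of the rack.
- hook_right (a point): The same on the hook at y = -90 mm of the rack.
- cross_eye (a point): Eye centre of the orange-handled cross-point screwdriver, which hangs on another hook; same handle and eye as the green one. Leave it hanging.
- nut_eye (a point): Eye centre of the blue-handled nut driver, which hangs on the remaining hook; same handle and eye. Leave it hanging.
- sprayer: Bystander: spray bottle, 249 mm tall, 59 x 122 mm, standing between rack and unit; origin at the middle of its foot. Loose.
- pot: Bystander: small black nursery pot, 70 mm across, 66 mm tall, beside the mist unit; origin under its centre. Loose.
- dropper: Bystander: brown dropper bottle, 33 mm across, 102 mm tall, on the other side of the mist unit; origin under its centre. Loose.
- tin: Bystander: tin, 75 mm across, 58 mm tall, behind the sprayer; origin under its centre. Loose.
- mug: Bystander: orange mug, 78 x 111 mm, 90 mm tall; origin at its foot. Loose.
Not all that is in view belongs to the job. What is shaped like the part that bears driver_grip but purple or yellow is not meant.

How it is judged (in metres and radians):
On the way, in this order (a step that is already met when the one before it is completed fails the run):
1. the flat screwdriver is off its hook: held clear of the rack, at least 50 mm away from where it hung (distance of driver_eye from where it was at the start of the episode above 0.05 m and contact force between flat_driver and rack below 0.05 N and value of joint selector below 0.4 rad), for 0.2 s.
2. its blade stands in the selector's slot, before the selector is turned (horizontal distance between driver_tip and slot below 0.004 m and height (world z) of driver_tip below 0.0755 m and angle between driver_tip's own z axis and vertical below 0.2 rad and value of joint selector below 0.5 rad), for 0.1 s.
3. the selector has been turned to within 10 degrees of the green mark with the blade in the slot (horizontal distance between driver_tip and slot below 0.004 m and height (world z) of driver_tip below 0.0755 m and angle between driver_tip's own z axis and vertical below 0.2 rad and value of joint selector above 1.4 rad), for 0.1 s.
At the end, for the whole second after the job is handed in: The selector stands within 10 degrees of the green mark (joint over 1.4 rad); the flat screwdriver hangs free and still (under 0.15 m/s, within 0.2 rad of upright) on the hook it came from, its eye within 45 mm of where it was; the eyes of the two other tools are within 45 mm of where they were (value of joint selector above 1.4 rad and distance of each of driver_eye, cross_eye, nut_eye from where it was at the start of the episode below 0.045 m and contact force between flat_driver and rack above 0.3 N and angle between driver_grip's own z axis and vertical below 0.2 rad and linear speed of flat_driver below 0.15 m/s); the robot touches nothing.
It fails at once if one of the other two tools is knocked off its hook (distance of any of cross_eye, nut_eye from where it was at the start of the episode above 0.06 m).
It fails at once if the gripper's fingers press on the mist unit or its selector (over 2 N) (contact force between the fingers and mist_unit above 2 N).
It fails at once if the sprayer, pot, dropper, tin or mug is moved more than 30 mm or tipped over (distance of any of sprayer, pot, dropper, tin, mug from where it was at the start of the episode above 0.03 m or angle between any of sprayer, pot, dropper, tin, mug's own z axis and vertical above 0.5 rad).
It also fails if it takes over 64 s, if anything falls off the work surface, if the arm or the gripper's body presses on something with over 40 N, if the wrist force passes 120 N, or if a joint passes its speed limit or range.

## Working session

There is one attempt and no reset: what is moved stays moved. The work goes in short steps, Python scripts to look and compute and a shell command to move; the robot and the scene stay as the last step left them, time stands still between calls to the robot, and variables do not carry over. Pictures are saved under pics/ and viewed, about 8 in all and at most 12, crops included, and the job is handed in when it is done.

```bash
ls; mkdir -p pics; python3 - <<'E'
from workcell import *
import cv2,numpy as np
s=observe();print(s)
for n in("scene","top","wrist"):
    c=capture(n);cv2.imwrite(f"pics/{n}0.png",c["color"]);print(n,c["camera_matrix"].tolist(),np.round(c.get("T",c.get("mount")),4).tolist())
E
```

```text
pics
{'time': 0.0, 'joint_positions': array([ 1.27209687,  0.46944901, -0.04860719,  1.53371779,  0.02410794,
        1.14101843, -0.08230682]), 'qd': array([ 0.00055536,  0.00095944, -0.00056442,  0.00192067, -0.00257057,
       -0.00062587, -0.00086566]), 'effort': array([ 3.89445895e-04, -5.10313404e+01, -4.66655998e-02, -2.37713724e+01,
        1.07261643e-02,  7.42705422e-03, -2.35027494e-05]), 'tool_pos': array([ 179.76656783, -649.99604597,  230.24627305]), 'eef_rot': array([-0.56230355,  0.42878126, -0.42761991,  0.5631186 ]), 'wrist_force': array([0.11327816, 1.24610556, 0.12142375]), 'moment': array([ 0.0111031 ,  0.02155357, -0.0443728 ]), 'finger_gap': 85.2535650968135}
scene [[443.07185753797586, 0.0, 321.109235468736], [0.0, 443.07185753797586, 191.93401416762202], [0.0, 0.0, 1.0]] [[-0.772, -0.3187, 0.55, -247.1588], [-0.6354, 0.3624, -0.6818, 857.9365], [0.018, -0.8759, -0.4822, 782.454], [0.0, 0.0, 0.0, 1.0]]
top [[483.1321057151243, 0.0, 313.87867082646676], [0.0, 483.1321057151243, 195.4409547105229], [0.0, 0.0, 1.0]] [[0.0111, -0.9916, 0.1285, 312.7817], [-0.9998, -0.0087, 0.019, -50.668], [-0.0177, -0.1287, -0.9915, 1443.188], [0.0, 0.0, 0.0, 1.0]]
wrist [[358.8263703323447, 0.0, 324.3565573303405], [0.0, 358.8263703323447, 196.3441974926238], [0.0, 0.0, 1.0]] [[1.0, -0.0001, -0.0018, -0.8286], [0.0016, -0.3018, 0.9534, -142.3271], [-0.0007, -0.9534, -0.3018, 77.6415], [0.0, 0.0, 0.0, 1.0]]
```

View pics/scene0.png

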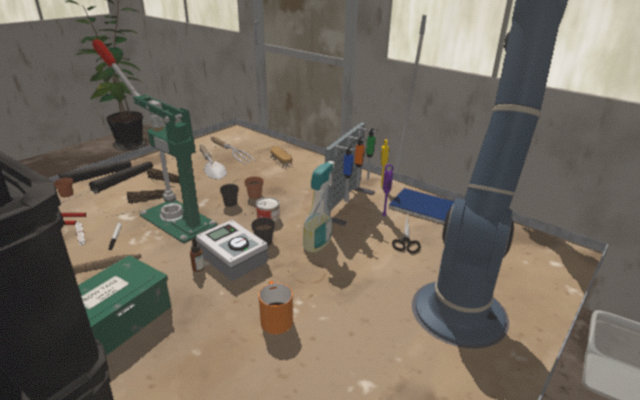

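View pics/top0.png

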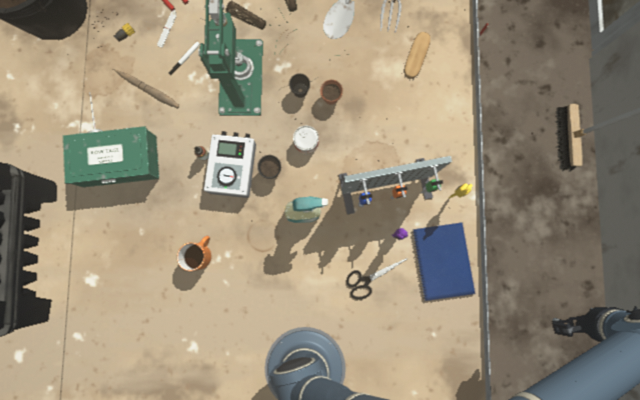

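```bash
cat > h.py <<'E'
from workcell import *
import cv2,numpy as np
from scipy.spatial.transform import Rotation as R
def cam(n):
    s=observe();c=capture(n)
    if n=="wrist":
        T=np.eye(4);T[:3,:3]=R.from_quat(s["eef_rot"]).as_matrix();T[:3,3]=s["tool_pos"];c["T"]=T@c["mount"]
    return c
def ray(c,p):
    d=c["T"][:3,:3]@np.linalg.inv(c["camera_matrix"])@[p[0],p[1],1];return c["T"][:3,3],d/np.linalg.norm(d)
def onz(c,p,z):
    o,d=ray(c,p);return o+d*(z-o[2])/d[2]
def tri(rs):
    A=sum(np.eye(3)-np.outer(d,d) for o,d in rs);b=sum((np.eye(3)-np.outer(d,d))@o for o,d in rs)
    x=np.linalg.solve(A,b);return x,[round(float(np.linalg.norm(np.cross(x-o,d))),1) for o,d in rs]
def proj(c,P):
    q=c["camera_matrix"]@(c["T"][:3,:3].T@(np.array(P)-c["T"][:3,3]));return q[:2]/q[2]
E
python3 - <<'E'
from h import *
a=cv2.imread("pics/scene0.png");b=cv2.imread("pics/top0.png");w=cv2.imread("pics/wrist0.png")
A=cv2.resize(a[115:235,290:410],(400,400),interpolation=cv2.INTER_CUBIC)
B=cv2.resize(b[145:245,335:485],(400,267),interpolation=cv2.INTER_CUBIC)
C=cv2.resize(b[125:205,190:310],(400,267),interpolation=cv2.INTER_CUBIC)
o=np.zeros((600,800,3),np.uint8);o[:400,:400]=A;o[:267,400:]=B;o[267:534,400:]=C;o[400:600,:320]=cv2.resize(w,(320,200))
cv2.imwrite("pics/z1.png",o)
s=observe();print(R.from_quat(s["eef_rot"]).as_matrix().round(3))
E
```

```text
[[ 0.267 -0.     0.964]
 [-0.964  0.001  0.267]
 [-0.001 -1.    -0.   ]]
```

View pics/z1.png

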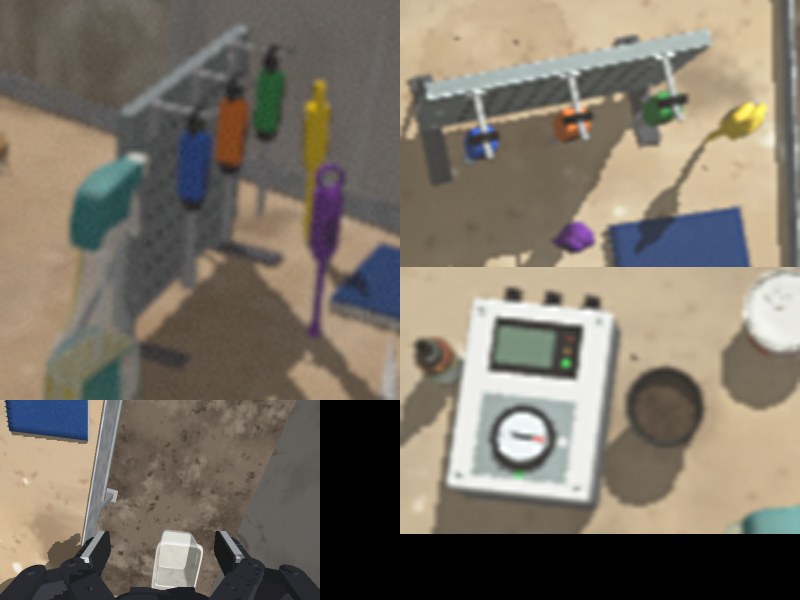

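```bash
python3 - <<'E'
from h import *
for n in("scene","top"):
    c=cam(n);im=c["color"];h=cv2.cvtColor(im,cv2.COLOR_BGR2HSV)
    for k,lo,hi,box in(("green",50,75,1),("orange",5,14,1),("blue",105,125,1),("yellow",22,32,1),("purple",130,160,1)):
        m=cv2.inRange(h,(lo,120,40),(hi,255,255))
        if n=="scene": m[:, :335]=0;m[:,395:]=0;m[:120]=0;m[222:]=0
        else: m[:,340:355]=0;m[:, :340]=0;m[:,475:]=0;m[:155]=0;m[245:]=0
        if n=="top" and k=="blue": m[215:]=0
        N,_,st,ce=cv2.connectedComponentsWithStats(m)
        i=1+np.argmax(st[1:,4]);u=ce[i]
        print(n,k,st[i],u.round(1),{z:onz(c,u,z)[:2].round() for z in(199,228)})
    if n=="top":
        for p in((341,181),(451,159)):print("panel",onz(c,p,256)[:2].round())
        h2=c["color"][125:205,190:310]
        P=[onz(c,(190+x/400*120,125+(y-267)/267*80),79)[:2].round(1) for x,y in((522-400,438),(538-400,439),(518-400,475),(562-400,441))];print("dial,red,green,white",P)
        for k,p,z in(("sprayer",(305,208),200),("sprtop",(312,203),240),("pot",(269,167),66),("drop",(200,152),100),("tin",(305,138),58),("mug",(194,257),90),("yellow",(465,189),200),("unit c1",(480-400,0),70)):
            print(k,onz(c,p,z)[:2].round())
E
```

```text
scene green [367 137   7  17  86] [370.1 145. ] {199: array([ 503., -332.]), 228: array([ 466., -273.])}
scene orange [355 144   9  21 155] [358.9 154. ] {199: array([ 488., -245.]), 228: array([ 452., -190.])}
scene blue [344 155   9  20 154] [347.6 164.1] {199: array([ 470., -159.]), 228: array([ 435., -108.])}
scene yellow [381 139   8  38 171] [384.3 154.2] {199: array([ 426., -299.]), 228: array([ 392., -242.])}
scene purple [384 171   8  17  70] [387.2 177.3] {199: array([ 329., -163.]), 228: array([ 301., -112.])}
top green [432 180   3   2   4] [433.  180.5] {199: array([ 516., -336.]), 228: array([ 511., -329.])}
top orange [392 185  10  13  75] [396.6 191.6] {199: array([ 486., -241.]), 228: array([ 482., -237.])}
top blue [361 199   5   5  16] [363.1 200.9] {199: array([ 461., -154.]), 228: array([ 457., -152.])}
top yellow [451 184  22  13 146] [462.8 190. ] {199: array([ 492., -412.]), 228: array([ 488., -404.])}
top purple [398 229   9   9  57] [401.9 233. ] {199: array([ 379., -253.]), 228: array([ 377., -249.])}
panel [503. -95.]
panel [ 561. -368.]
dial,red,green,white [array([543. , 226.8]), array([542.2, 212.9]), array([510.8, 229.1]), array([540.7, 192.1])]
sprayer [441.  -4.]
sprtop [450. -23.]
pot [573. 107.]
drop [609. 301.]
tin [662.   4.]
mug [312. 308.]
yellow [ 494. -417.]
unit c1 [1086.  697.]
```

```bash
cat >> h.py <<'E'
def go(P,yaw):
    "shift (25 mm units) and turn (deg) in tool axes to TCP P with tool x at world yaw deg, tool y down"
    s=observe();M=R.from_quat(s["eef_rot"]).as_matrix()
    y=np.radians(yaw);x=np.array([np.cos(y),np.sin(y),0]);d=np.array([0,0,-1.]);T=np.c_[x,d,np.cross(x,d)]
    print("t",round(s["time"],2),"at",s["tool_pos"].round(1),"yaw",np.degrees(np.arctan2(M[1,0],M[0,0])).round(2),"F",s["wrist_force"].round(1),"gap",round(s["finger_gap"],1))
    print("shift",(M.T@(np.array(P)-s["tool_pos"])/25).round(3),"turn",np.degrees(R.from_matrix(M.T@T).as_rotvec()).round(2),"j",s["joint_positions"].round(2))
E
r='0 -4.4 -4 8 0 -57 0'; python3 -m inch '0 -4.4 -4 8 0 -57 0;0 -4.4 -4 8 0 -57 0;0 -4.4 -4 8 0 -57 0;0 -4.4 -4 8 0 -57 0;0 -4.4 -4 8 0 -57 0;0 -4.4 -4 8 0 -57 0;0 -4.4 -4 8 0 -57 0;0 -4.4 -4 8 0 -57 0'
python3 -c "from h import *;go([507,-330,330],102)"
```

```text
time: 0.92
tool_pos: [346.7, -488.9, 333.2]
eef_rot: [0.7, -0.102, 0.104, -0.699]
wrist_force: [-0.8, -1.2, -1.1]
finger_gap: 85.3
t 0.92 at [ 346.7 -488.9  333.2] yaw -16.82 F [-0.8 -1.2 -1.1] gap 85.3
shift [4.297 0.132 7.942] turn [ 2.3000e-01 -1.1882e+02  3.0000e-02] j [ 1.13  0.29 -0.32  1.57  0.09  1.29  0.51]
```

```bash
python3 -m inch '0 4.3 0 7.9 0 -57 0;0 4.3 0 7.9 0 -57 0;0 4.3 0 7.9 0 -57 0;0 4.3 0 7.9 0 -57 0;0 4.3 0 7.9 0 -57 0;0 4.3 0 7.9 0 -57 0;0 4.3 0 7.9 0 -57 0;0 4.3 0 7.9 0 -57 0'
python3 -c "from h import *;go([507,-330,330],102)"
```

```text
time: 1.58
tool_pos: [506.7, -333.3, 331.3]
eef_rot: [-0.664, -0.242, 0.242, 0.664]
wrist_force: [-0.4, -0.5, -0.3]
finger_gap: 85.5
t 1.58 at [ 506.7 -333.3  331.3] yaw 40.04 F [-0.4 -0.5 -0.3] gap 85.5
shift [0.093 0.051 0.093] turn [ 0.000e+00 -6.196e+01  3.000e-02] j [ 0.94  0.34 -0.58  1.54  0.19  1.31  1.04]
```

```bash
python3 -m inch '0 0 0 0 0 -57 0;0 0 0 0 0 -57 0;0 0 0 0 0 -57 0;0 0 0 0 0 -57 0;0 0 0 0 0 -57 0;0 0 0 0 0 -57 0;0 0 0 0 0 -57 0;0 0 0 0 0 -57 0'
python3 - <<'E'
from h import *;go([507,-330,330],102)
c=cam("wrist");cv2.imwrite("pics/w1.png",c["color"]);np.save("w1T",c["T"])
for i in ([507,-330,214],[507,-330,243]):print(proj(c,i))
E
```

```text
time: 2.25
tool_pos: [505.2, -335.4, 331.2]
eef_rot: [-0.469, -0.529, 0.529, 0.47]
wrist_force: [-0.9, -0.5, -0.2]
finger_gap: 85.2
t 2.25 at [ 505.2 -335.4  331.2] yaw 96.8 F [-0.9 -0.5 -0.2] gap 85.2
shift [ 0.207  0.048 -0.096] turn [-0.02 -5.2  -0.  ] j [ 1.08  0.38 -0.77  1.54  0.27  1.33  1.97]
[329.5489014  192.89537025]
[330.20107477 205.31683475]
```

View pics/w1.png

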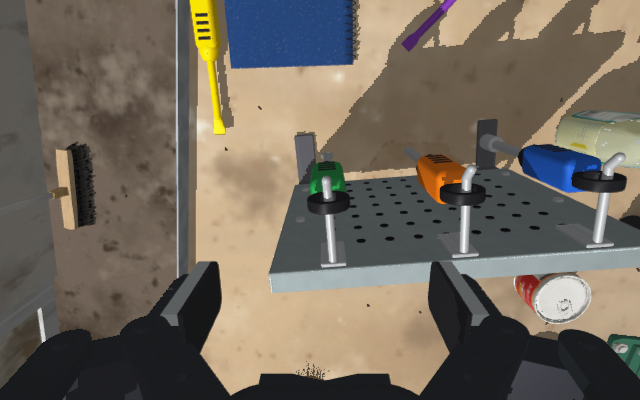

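```bash
python3 - <<'E'
from h import *
c=capture("wrist");c["T"]=np.load("w1T.npy");go([507,-330,330],102)
for n,p in(("eyeG",(328.3,203)),("eyeO",(463,195)),("eyeB",(599,182)),("hubG",(332,262)),("hubO",(464,252)),("hubB",(598,243))):
    print(n,onz(c,p,243 if n[0]=="e" else 250).round(1))
h=cv2.cvtColor(c["color"],cv2.COLOR_BGR2HSV)
k=c["color"].max(2)<45
k[:180]=0;k[225:]=0;k[:,:300]=0;k[:,360:]=0
m=k.astype(np.uint8);print(cv2.connectedComponentsWithStats(m)[2:])
E
```

```text
t 2.35 at [ 505.2 -335.5  331.1] yaw 96.43 F [-0.5 -0.6 -0.2] gap 85.5
shift [ 0.21   0.043 -0.094] turn [-0.   -5.57  0.03] j [ 1.08  0.38 -0.77  1.54  0.27  1.33  1.97]
eyeG [ 505.5 -331.5  243. ]
eyeO [ 489.2 -242.1  243. ]
eyeB [ 469.7 -154.2  243. ]
hubG [ 545.7 -324.1  250. ]
hubO [ 527.5 -235.   250. ]
hubB [ 510.2 -145.8  250. ]
(array([[     0,      0,    640,    400, 255334],
       [   346,    184,      5,      2,      8],
       [   307,    191,     49,     22,    629],
       [   347,    190,      5,      2,     10],
       [   352,    215,      7,      3,     19]], dtype=int32), array([[319.46878207, 199.49332639],
       [347.625     , 184.375     ],
       [330.28139905, 202.04928458],
       [349.        , 190.5       ],
       [354.73684211, 215.89473684]]))
```

```bash
python3 -m inch '0 0.16 0 -0.03 0 -5 0;0 0.16 0 -0.03 0 -5 0;0 0.16 1 -0.03 0 -5 0;0 0.16 2 -0.03 0 -5 0;0 0.16 2.5 -0.03 0 -5 0;0 0.16 2.5 -0.03 0 -5 0;0 0.16 2.5 -0.03 0 -5 0'
python3 - <<'E'
from h import *;go([505.5,-331.5,195],101.3)
c=cam("wrist");cv2.imwrite("pics/w2.png",c["color"]);np.save("w2T",c["T"])
E
```

```text
time: 2.93
tool_pos: [505.7, -331.4, 268.8]
eef_rot: [0.448, 0.547, -0.547, -0.448]
wrist_force: [0.9, -0.3, 1.1]
finger_gap: 85.5
t 2.93 at [ 505.7 -331.4  268.8] yaw 101.36 F [ 0.9 -0.3  1.1] gap 85.5
shift [-0.005  2.951  0.008] turn [-0.02  0.06  0.03] j [ 1.07  0.43 -0.77  1.63  0.31  1.21  2.01]
```

View pics/w2.png

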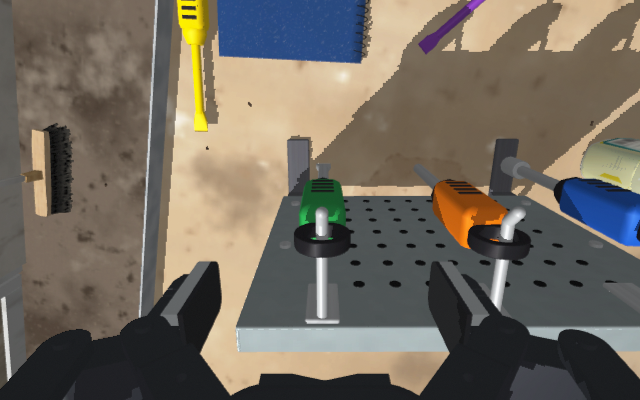

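```bash
python3 - <<'E'
from h import *
c=capture("wrist");c["T"]=np.load("w2T.npy");print(onz(c,(322,240),243))
E
python3 -m inch '0 0 1 0 0 0 0;0 0 2 0 0 0 0;0 0 2.6 0 0 0 0;0 0 2.95 0 0 0 0;0 0 2.95 0 0 0 0;0 0 2.95 0 0 0 0'
python3 -c "from h import *;go([505.5,-331.5,195],101.3)"
```

```text
[ 505.56455678 -331.50747532  243.        ]
time: 3.53
tool_pos: [506.6, -331.5, 196.2]
eef_rot: [0.448, 0.548, -0.547, -0.447]
wrist_force: [0.6, 0.5, 0.5]
finger_gap: 85.7
t 3.53 at [ 506.6 -331.5  196.2] yaw 101.45 F [0.6 0.5 0.5] gap 85.7
shift [0.008 0.05  0.041] turn [ 0.08  0.15 -0.06] j [ 1.05  0.49 -0.74  1.72  0.37  1.08  1.96]
```

```bash
python3 -m inch '0.4 0 0 0 0 0 0;0.6 0 0 0 0 0 0;0.8 0 0 0 0 0 0;1 0 0 0 0 0 0;1 0 0 0 0 0 0;1 0 0 0 0 0 0;1 0 0 0 0 0 0;1 0 0 0 0 0 0' 70
python3 -c "from h import *;go([505.5,-331.5,195],101.3)"
```

```text
time: 4.2
tool_pos: [506.0, -331.6, 195.7]
eef_rot: [-0.448, -0.547, 0.547, 0.447]
wrist_force: [-0.1, -0.5, 3.8]
finger_gap: 25.2
t 4.2 at [ 506.  -331.6  195.7] yaw 101.45 F [-0.1 -0.5  3.8] gap 25.2
shift [0.01  0.027 0.02 ] turn [ 0.04  0.15 -0.06] j [ 1.05  0.49 -0.74  1.72  0.37  1.08  1.96]
```

```bash
python3 -m inch '1 0 -0.2 0 0 0 0;1 0 -0.42 0 0 0 0;1 0 -0.42 0 0 0 0;1 0 -0.42 0 0 0 0'
python3 -c "from h import *;go([505.5,-331.5,195],101.3)"
```

```text
time: 4.53
tool_pos: [505.8, -331.2, 205.8]
eef_rot: [0.448, 0.547, -0.547, -0.447]
wrist_force: [-0.3, -0.0, -2.4]
finger_gap: 25.3
t 4.53 at [ 505.8 -331.2  205.8] yaw 101.47 F [-0.3 -0.  -2.4] gap 25.3
shift [-0.011  0.431  0.014] turn [ 0.02  0.17 -0.01] j [ 1.06  0.48 -0.75  1.71  0.36  1.1   1.97]
```

```bash
python3 -m inch '1 0 0 0.4 0 0 0;1 0 0 0.8 0 0 0;1 0 0 1.2 0 0 0;1 0 0 1.8 0 0 0;1 0 0 2.6 0 0 0;1 0 0 3 0 0 0;1 0 0 3 0 0 0;1 0 0 3 0 0 0'
python3 - <<'E'
from h import *
go([432,-346,300],101.3)
c=cam("wrist");cv2.imwrite("pics/w3.png",c["color"][:,120:520])
E
```

```text
time: 5.2
tool_pos: [431.7, -346.7, 205.8]
eef_rot: [-0.448, -0.547, 0.547, 0.448]
wrist_force: [-0.3, -0.5, -1.6]
finger_gap: 25.3
t 5.2 at [ 431.7 -346.7  205.8] yaw 101.36 F [-0.3 -0.5 -1.6] gap 25.3
shift [ 0.023 -3.769 -0.019] turn [ 0.02  0.06 -0.04] j [ 1.2   0.4  -0.77  1.82  0.32  1.05  2.08]
```

View pics/w3.png

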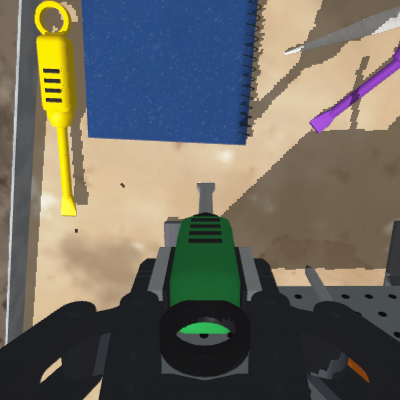

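```bash
python3 -m inch '1 0 -1.6 0 0 0 0;1 0 -3.2 0 0 0 0;1 0 -4.8 0 0 0 0;1 0 -6.4 0 0 0 0;1 0.5 -8 -0.2 0 0 0;1 1.5 -8.4 -0.8 0 0 0;1 2.8 -8.4 -1.5 0 0 0;1 4.1 -8.4 -2.2 0 0 0'
python3 -c "from h import *;go([610,227,415],87)"
```

```text
time: 5.92
tool_pos: [467.4, -233.2, 417.1]
eef_rot: [0.449, 0.548, -0.547, -0.447]
wrist_force: [0.8, 0.5, -2.2]
finger_gap: 25.1
t 5.92 at [ 467.4 -233.2  417.1] yaw 101.44 F [ 0.8  0.5 -2.2] gap 25.1
shift [16.911  0.09  -9.244] turn [ 0.2  14.44 -0.06] j [ 1.13  0.19 -0.88  1.57  0.15  1.45  2.01]
```

```bash
python3 -m inch '1 1.3 0 -0.7 0 2 0;1 2.6 0 -1.4 0 4 0;1 3.9 0 -2.1 0 6 0;1 5.2 0 -2.8 0 8 0;1 6.5 0 -3.6 0 10 0;1 7.8 0 -4.3 0 12 0;1 9.1 0 -5 0 14 0;1 10.4 0 -5.7 0 14 0'
python3 -c "from h import *;go([610,227,260],87)"
```

```text
time: 6.58
tool_pos: [554.4, 51.3, 415.9]
eef_rot: [0.511, 0.489, -0.488, -0.511]
wrist_force: [0.5, -0.3, -0.8]
finger_gap: 25.1
t 6.58 at [554.4  51.3 415.9] yaw 87.48 F [ 0.5 -0.3 -0.8] gap 25.1
shift [ 7.113  6.243 -1.908] turn [0.06 0.48 0.04] j [ 0.59  0.29 -0.97  1.5   0.24  1.48  1.14]
```

```bash
python3 -m inch '1 1.3 0 -0.4 0 0 0;1 2.6 0 -0.8 0 0 0;1 4 0.4 -1.2 0 0 0;1 5.4 1.4 -1.5 0 0 0;1 6.6 2.6 -1.9 0 0 0;1 7.1 4 -1.9 0 0 0;1 7.1 5.5 -1.9 0 0 0;1 7.1 6.2 -1.9 0 0 0'
python3 -m inch '1 0 0 0 0 0 0;1 0 0 0 0 0 0;1 0 0 0 0 0 0'
python3 - <<'E'
from h import *;go([610,227,260],87)
c=cam("wrist");cv2.imwrite("pics/w4.png",c["color"]);np.save("w4T",c["T"]);print(proj(c,[543,227,79]))
E
```

```text
time: 7.25
tool_pos: [606.8, 225.6, 255.1]
eef_rot: [-0.508, -0.488, 0.492, 0.511]
wrist_force: [-0.2, -1.6, -1.4]
finger_gap: 25.3
time: 7.5
tool_pos: [610.0, 224.8, 262.6]
eef_rot: [0.511, 0.49, -0.488, -0.511]
wrist_force: [0.4, -0.1, -1.1]
finger_gap: 25.5
t 7.5 at [610.  224.8 262.6] yaw 87.47 F [ 0.4 -0.1 -1.1] gap 25.5
shift [0.086 0.105 0.005] turn [0.15 0.47 0.14] j [ 0.18  0.56 -0.91  1.53  0.45  1.28  0.74]
[321.3269353  94.4546335]
```

View pics/w4.png

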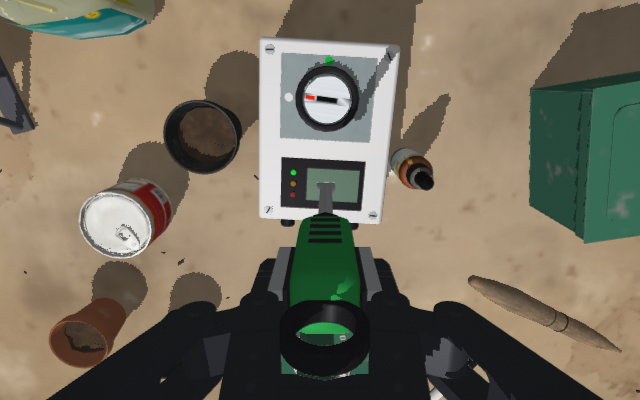

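```bash
python3 - <<'E'
from h import *
c=capture("wrist");c["T"]=np.load("w4T.npy");im=cv2.imread("pics/w4.png")
g=im.max(2);s=g[60:136,290:365]
m=(s<60).astype(np.uint8);N,l,st,ce=cv2.connectedComponentsWithStats(m)
print(st.tolist())
i=1+np.argmax(st[1:,2]*st[1:,3]);k,_=cv2.findContours((l==i).astype(np.uint8),cv2.RETR_CCOMP,cv2.CHAIN_APPROX_NONE)
for q in k:
    if len(q)>20:
        e=cv2.fitEllipse(q);p=np.array(e[0])+[290,60];print("ell",p.round(1),np.round(e[1],1),onz(c,p,77.5).round(1),onz(c,p,79).round(1))
# slot dark + red inside rotor
yy,xx=np.mgrid[0:400,0:640]
b,gg,r=[im[...,j].astype(int) for j in range(3)]
inr=np.hypot(xx-327,yy-98)<23
for n,mm in(("red",inr&(r>120)&(r-gg>60)),("dark",inr&(g<80)),("both",inr&((g<80)|((r>120)&(r-gg>60))))):
    P=np.c_[xx[mm],yy[mm]];W=np.array([onz(c,p,79)[:2] for p in P]);u,sv,v=np.linalg.svd(W-W.mean(0));d=v[0]*np.sign(v[0][1])
    print(n,len(P),P.mean(0).round(1),W.mean(0).round(1),"yaw",np.degrees(np.arctan2(d[1],d[0])).round(1),"ext",np.ptp((W-W.mean(0))@d).round(1),np.ptp((W-W.mean(0))@v[1]).round(1))
for n,p in(("white",(289,98)),("green",(329,60)),("c1",(265,42)),("c2",(393,48)),("c3",(264,214)),("c4",(377,220)),):print(n,onz(c,p,77 if n in("white","green") else 70).round(1))
print("tip",[onz(c,p,132.5).round(1) for p in((318.5,183.5),(335,183.5))])
cv2.imwrite("pics/w4z.png",np.hstack([cv2.resize(im[50:140,280:380],(400,360),interpolation=cv2.INTER_NEAREST),cv2.resize(im[160:250,276:376],(400,360),interpolation=cv2.INTER_NEAREST)]))
E
```

```text
[[0, 0, 75, 76, 4360], [6, 6, 64, 65, 1253], [27, 36, 20, 7, 87]]
ell [327.1  97.8] [62.7 64.2] [546.1 231.9  77.5] [546.1 231.9  79. ]
ell [326.6  98.5] [50.3 52.3] [546.7 231.5  77.5] [546.6 231.5  79. ]
red 41 [309.7  97.1] [544.7 216.7] yaw 78.2 ext 8.2 3.6
dark 96 [326.4  99.2] [547.2 231.2] yaw 79.3 ext 17.2 4.0
both 137 [321.4  98.6] [546.5 226.9] yaw 80.0 ext 27.6 4.0
white [544.8 198.4  77. ]
green [515.  234.9  77. ]
c1 [497.7 180.6  70. ]
c2 [507.4 290.8  70. ]
c3 [654.9 164.6  70. ]
c4 [666.5 276.9  70. ]
tip [array([608.6, 221.9, 132.5]), array([609.2, 234.9, 132.5])]
```

View pics/w4z.png

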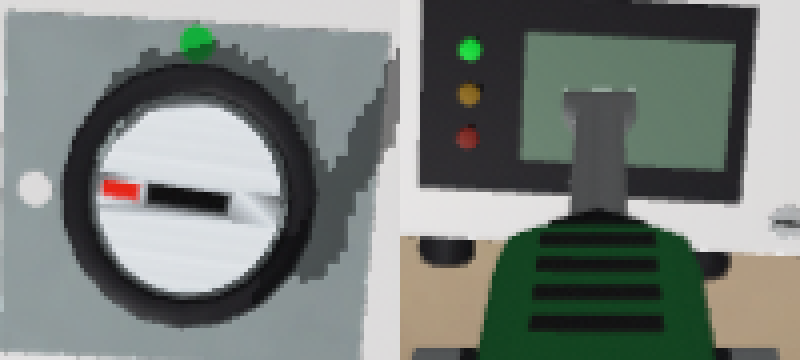

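```bash
cat > m.py <<'E'
from h import *
go([610,227,260],79.5)
c=cam("wrist");im=c["color"];g=im.max(2).astype(int);cv2.imwrite("pics/w5.png",im)
p0=proj(c,[546,231,79]).round().astype(int);print(p0)
x0,y0=p0-38
m=(g[y0:y0+76,x0:x0+76]<60).astype(np.uint8);N,l,st,ce=cv2.connectedComponentsWithStats(m);i=1+np.argmax(st[1:,2]*st[1:,3])
for q in cv2.findContours((l==i).astype(np.uint8),cv2.RETR_CCOMP,cv2.CHAIN_APPROX_NONE)[0]:
    if len(q)>20:
        e=cv2.fitEllipse(q);p=np.array(e[0])+[x0,y0];print("dial",p.round(1),onz(c,p,77.5).round(1))
t=observe()["tool_pos"]
for n,d in(("tip",-129.7),("eye",48)):print(n,"expected px",proj(c,t+[0,0,d]).round(1))
k=capture("top");print("top: eye exp",proj(k,t+[0,0,48]).round(1),"top dial exp for 546.5,231.5",proj(k,[546.5,231.5,77.5]).round(1))
s=k["color"];cv2.imwrite("pics/t5.png",s)
E
python3 m.py
python3 - <<'E'
from h import *
a=cv2.imread("pics/w5.png");b=cv2.imread("pics/t5.png")
cv2.imwrite("pics/v5.png",np.hstack([cv2.resize(a[150:400,226:426],(400,500),interpolation=cv2.INTER_NEAREST),cv2.resize(b[90:215,180:280],(400,500),interpolation=cv2.INTER_NEAREST)]))
E
```

```text
t 7.6 at [610.1 224.5 263.1] yaw 87.45 F [-0.4 -0.1 -0.6] gap 25.3
shift [0.099 0.125 0.008] turn [0.21 7.94 0.14] j [ 0.18  0.56 -0.91  1.53  0.45  1.28  0.74]
[326  97]
dial [327.4  97.5] [546.1 231.8  77.5]
dial [327.  98.] [546.6 231.5  77.5]
tip expected px [322.  184.8]
eye expected px [320.4 338.5]
top: eye exp [209.7 132.7] top dial exp for 546.5,231.5 [225.1 175.1]
```

View pics/v5.png

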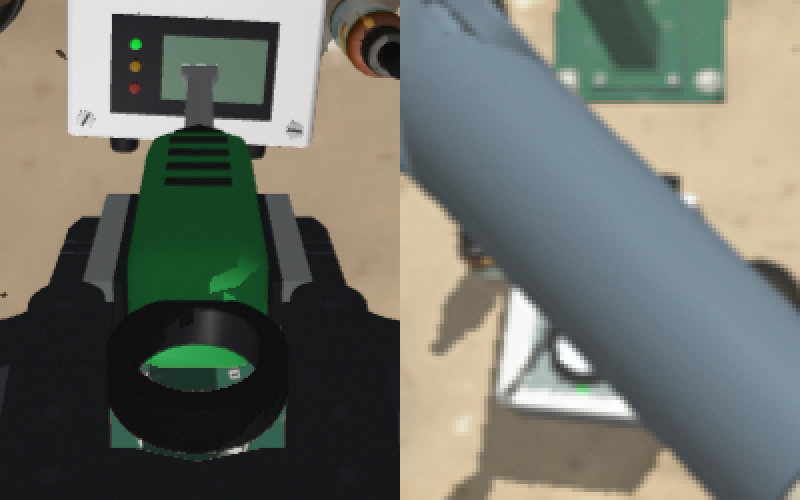

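```bash
python3 -m inch '1 0 0 1.2 0 4 0;1 0 0 2.4 0 7.9 0;1 0 0.5 2.5 0 7.9 0;1 0 1.3 2.5 0 7.9 0;1 0 1.6 2.5 0 7.9 0;1 0 1.6 2.5 0 7.9 0;1 0 1.6 2.5 0 7.9 0;1 0 1.6 2.5 0 7.9 0'
python3 - <<'E'
from h import *
go([547.5,227.2,222],79.5)
c=cam("wrist");im=c["color"];cv2.imwrite("pics/w6.png",im);np.save("w6T",c["T"])
t=observe()["tool_pos"];p=proj(c,t+[0,0,-129.7]);print("tip exp",p)
x,y=p.astype(int)
cv2.imwrite("pics/w6z.png",cv2.resize(im[y-50:y+40,x-55:x+65],(800,600),interpolation=cv2.INTER_NEAREST));print(x-55,y-50)
E
```

```text
time: 8.37
tool_pos: [547.5, 226.7, 221.5]
eef_rot: [0.544, 0.453, -0.452, -0.543]
wrist_force: [0.1, 0.8, -1.2]
finger_gap: 25.1
t 8.37 at [547.5 226.7 221.5] yaw 79.53 F [ 0.1  0.8 -1.2] gap 25.1
shift [ 0.019 -0.02   0.005] turn [0.07 0.03 0.08] j [ 0.19  0.49 -0.9   1.71  0.42  1.14  0.56]
tip exp [322.6114677  185.59168209]
267 135
```

View pics/w6z.png

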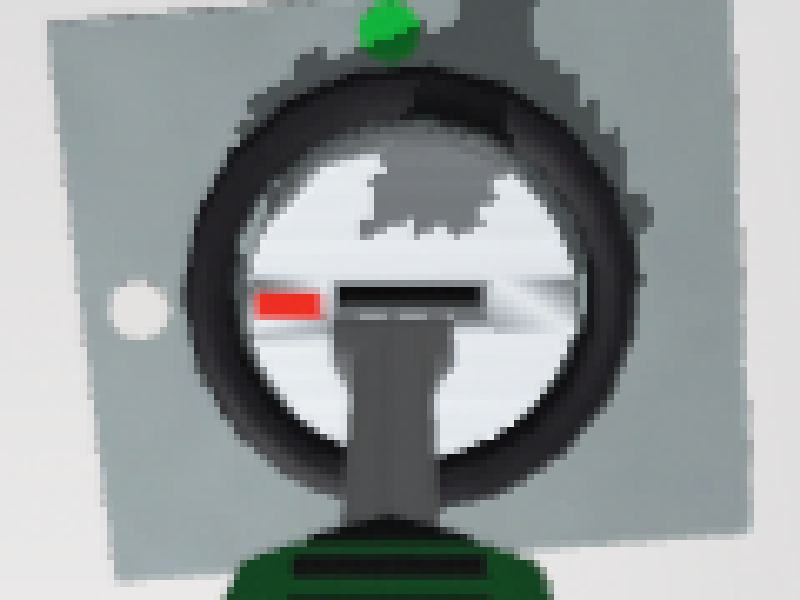

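```bash
python3 - <<'E'
from h import *
c=capture("wrist");c["T"]=np.load("w6T.npy");im=cv2.imread("pics/w6.png")
a=onz(c,(325.9,182.2),91.8);b=onz(c,(328.5,180.4),79);e=onz(c,(267+411/6.67,135+286/6.67),77.5)
print(a,b,e,b-a)
d=b-a;th=np.radians(79.5);print("tool x,z mm",d[:2]@[np.cos(th),np.sin(th)],d[:2]@[-np.sin(th),np.cos(th)])
r=[onz(c,(267+x/6.67,135+y/6.67),79) for x,y in((255,304),(322,304))];print(r)
b,g,rr=[im[...,j].astype(int) for j in range(3)]
yy,xx=np.mgrid[0:400,0:640];m=(rr>120)&(rr-g>60)&(abs(xx-316)<20)&(abs(yy-181)<12);print(xx[m].mean(),yy[m].mean(),np.polyfit(xx[m],yy[m],1))
E
```

```text
[545.25124151 229.82849445  91.8       ] [547.58596131 231.65355702  79.        ] [545.89052667 232.08206204  77.5       ] [  2.3347198    1.82506257 -12.8       ]
tool x,z mm 2.219970618433166 -1.963033467138388
[array([544.24052906, 212.85351549,  79.        ]), array([545.74844955, 220.95687858,  79.        ])]
309.5 180.5 [3.81884006e-15 1.80500000e+02]
```

```bash
python3 -m inch '1 0.08 0 -0.075 0 0 0;1 0.08 0.2 -0.075 0 0 0;1 0.08 0.4 -0.075 0 0 0;1 0.08 0.5 -0.075 0 0 0;1 0.08 0.58 -0.075 0 0 0;1 0.08 0.58 -0.075 0 0 0;1 0.08 0.58 -0.075 0 0 0'
python3 -c "from h import *;go([549.8,228.3,202.5],79.5)"
```

```text
time: 9.05
tool_pos: [548.8, 228.0, 205.9]
eef_rot: [-0.543, -0.452, 0.453, 0.543]
wrist_force: [0.1, 0.1, -1.4]
finger_gap: 25.2
t 9.05 at [548.8 228.  205.9] yaw 79.57 F [ 0.1  0.1 -1.4] gap 25.2
shift [ 0.021  0.134 -0.038] turn [-0.02  0.07 -0.01] j [ 0.18  0.51 -0.89  1.72  0.43  1.12  0.55]
```

```bash
python3 -m inch '1 0 0.06 0 0 0 0;1 0 0.12 0 0 0 0;1 0 0.12 0 0 0 0;1 0 0.12 0 0 0 0'
python3 - <<'E'
from h import *
go([549.3,228.3,203],79.5)
c=cam("wrist");im=c["color"];cv2.imwrite("pics/w7.png",im);np.save("w7T",c["T"])
cv2.imwrite("pics/w7z.png",cv2.resize(im[135:225,267:387],(800,600),interpolation=cv2.INTER_NEAREST))
E
```

```text
time: 9.38
tool_pos: [548.9, 227.9, 203.0]
eef_rot: [0.543, 0.452, -0.452, -0.543]
wrist_force: [-1.1, -0.3, -0.7]
finger_gap: 25.1
t 9.38 at [548.9 227.9 203. ] yaw 79.56 F [-1.1 -0.3 -0.7] gap 25.1
shift [ 0.019  0.001 -0.014] turn [ 0.    0.06 -0.01] j [ 0.18  0.51 -0.89  1.73  0.44  1.11  0.54]
```

View pics/w7z.png

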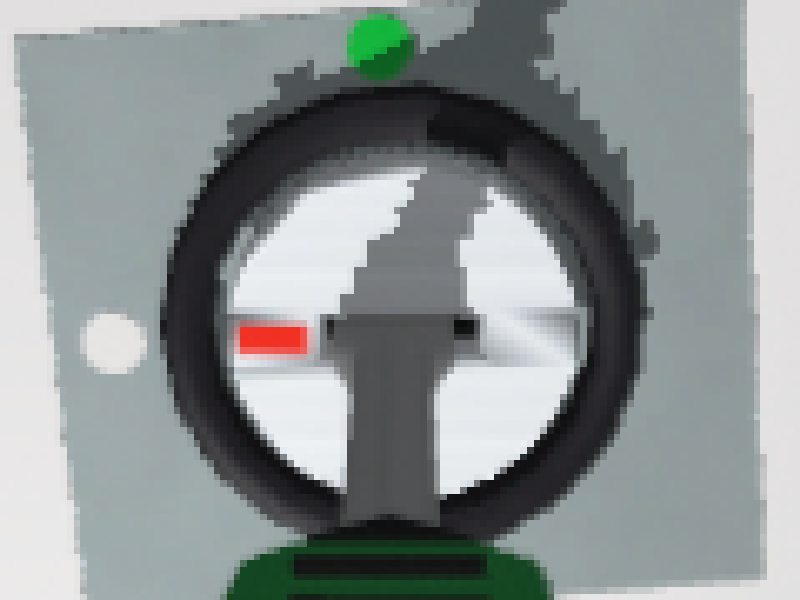

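```bash
python3 -m inch '1 0.04 0.04 0 0 0 0;1 0.04 0.04 0 0 0 0;1 0.04 0.04 0 0 5 0;1 0.04 0.04 0 0 10 0;1 0.04 0.04 0 0 15 0;1 0.04 0.04 0 0 20 0;1 0.04 0.04 0 0 25 0;1 0.04 0.04 0 0 25 0'
python3 - <<'E'
from h import *
go([549.2,228.9,202],79.5);print(observe()["moment"])
c=cam("wrist");cv2.imwrite("pics/w8.png",c["color"])
E
```

```text
time: 10.1
tool_pos: [548.6, 228.9, 201.9]
eef_rot: [0.629, 0.323, -0.324, -0.628]
wrist_force: [-0.3, -0.2, -1.7]
finger_gap: 25.1
t 10.1 at [548.6 228.9 201.9] yaw 54.5 F [-0.3 -0.2 -1.7] gap 25.1
shift [ 0.015 -0.004 -0.019] turn [-1.0e-02 -2.5e+01 -6.0e-02] j [ 0.11  0.48 -0.78  1.73  0.38  1.09  0.16]
[-0.07662479  0.19783979  0.0295653 ]
```

```bash
cat > red.py <<'E'
from h import *
go([548.9,228.9,202],-5);print("mom",observe()["moment"].round(3))
c=cam("wrist");im=c["color"].astype(int);cv2.imwrite("pics/red.png",c["color"])
b,g,r=im[...,0],im[...,1],im[...,2];yy,xx=np.mgrid[0:400,0:640]
near=np.hypot(xx-327,yy-184)<75
o=onz(c,(327.3,184),79)
for n,m in(("red",near&(r>110)&(r-g>60)&(r-b>60)),("green",near&(g>120)&(g-r>70)&(g-b>40)&(yy<190))):
    if m.any():
        # dial centre from collar: use slot ~ measured (546.4,231.6)-bias in this view = blade tip pixel
        p=(xx[m].mean(),yy[m].mean());P=onz(c,p,79);d=P-o
        print(n,m.sum(),np.round(p,1),P[:2].round(1),"dir yaw",np.degrees(np.arctan2(d[1],d[0])).round(1),"r",np.hypot(*d[:2]).round(1))
E
python3 red.py
python3 -m inch '1 0 0 0 0 6 0;1 0 0 0 0 12 0;1 0 0 0 0 18 0;1 0 0 0 0 24 0;1 0 0 0 0 30 0;1 0 0 0 0 36 0;1 0 0 0 0 42 0;1 0 0 0 0 42 0'
python3 red.py
```

```text
t 10.15 at [548.6 228.9 201.9] yaw 54.68 F [-1.7 -0.6 -1.7] gap 25.6
shift [ 0.008 -0.005 -0.009] turn [ 3.000e-02  5.968e+01 -6.000e-02] j [ 0.11  0.48 -0.78  1.73  0.38  1.09  0.16]
mom [-0.168  0.207  0.008]
red 53 [305.8 189.5] [541.2 217.7] dir yaw -110.5 r 17.1
green 47 [302.9 146.3] [513.  235.7] dir yaw 176.8 r 34.3
time: 10.87
tool_pos: [547.9, 228.8, 201.8]
eef_rot: [0.703, 0.077, -0.078, -0.702]
wrist_force: [-3.0, -1.2, 1.2]
finger_gap: 25.2
t 10.87 at [547.9 228.8 201.8] yaw 12.59 F [-3.  -1.2  1.2] gap 25.2
shift [ 0.041 -0.007 -0.005] turn [ 0.07 17.59 -0.14] j [-0.    0.44 -0.62  1.74  0.28  1.06 -0.5 ]
mom [-0.329  0.949  0.091]
red 49 [305.6 189.7] [533.8 225.5] dir yaw -152.1 r 17.3
green 44 [283.4 170.7] [514.3 236.5] dir yaw 175.2 r 34.9
```

```bash
python3 -m inch '1 -0.03 0 0 0 6 0;1 -0.03 0 0 0 12 0;1 -0.03 0 0 0 18 0;1 -0.03 0 0 0 24 0;1 -0.03 0 0 0 29 0;1 -0.03 0 0 0 32 0;1 -0.03 0 0 0 32 0'
python3 red.py
```

```text
time: 11.5
tool_pos: [547.2, 229.1, 201.8]
eef_rot: [0.697, -0.119, 0.117, -0.697]
wrist_force: [-3.4, -0.3, 0.4]
finger_gap: 25.5
t 11.5 at [547.2 229.1 201.8] yaw -19.25 F [-3.4 -0.3  0.4] gap 25.5
shift [ 0.068 -0.007  0.016] turn [  0.06 -14.25  -0.12] j [-0.09  0.41 -0.5   1.74  0.22  1.05 -1.  ]
mom [-0.183  1.233  0.126]
red 49 [305.7 191.1] [532.5 232.8] dir yaw 179.6 r 17.6
green 1 [282. 189.] [515.9 240.4] dir yaw 167.3 r 35.1
```

```bash
python3 -m inch '1 -0.03 0 0 0 3 0;1 -0.03 0 0 0 6 0;1 -0.03 0 0 0 6 0;1 -0.03 0 0 0 6 0'
python3 red.py
```

```text
time: 11.88
tool_pos: [547.0, 229.2, 201.8]
eef_rot: [0.69, -0.155, 0.154, -0.69]
wrist_force: [-3.6, 0.0, 0.8]
finger_gap: 25.3
t 11.88 at [547.  229.2 201.8] yaw -25.2 F [-3.6  0.   0.8] gap 25.3
shift [ 0.074 -0.007  0.023] turn [  0.04 -20.2   -0.07] j [-0.11  0.41 -0.48  1.75  0.21  1.04 -1.1 ]
mom [-0.087  1.303  0.307]
red 49 [306.1 192.9] [532.5 232.9] dir yaw 178.4 r 17.8
```

```bash
python3 -m inch '1 -0.03 0 0 0 -6 0;1 -0.03 0 0 0 -12 0;1 -0.03 0 0 0 -12 0;1 -0.03 -0.2 0 0 -12 0;1 -0.03 -0.5 0 0 -12 0;1 -0.03 -1 0 0 -12 0;1 -0.03 -1.8 0 0 -12 0;1 -0.03 -1.8 0 0 -12 0'
python3 - <<'E'
from h import *
go([610,229,415],79.5);print("mom",observe()["moment"].round(3))
c=cam("wrist");im=c["color"];cv2.imwrite("pics/w9.png",im)
t=observe()["tool_pos"];print("tip exp",proj(c,t+[0,0,-129.7]),"dial",proj(c,[546.4,231.6,79]))
b,g,r=[im[...,j].astype(int) for j in range(3)];yy,xx=np.mgrid[0:400,0:640];near=np.hypot(xx-327,yy-184)<80
for n,m in(("red",near&(r>110)&(r-g>60)&(r-b>60)),("green",near&(g>120)&(g-r>70)&(g-b>40)&(yy<180))):
    if m.any(): print(n,m.sum(),xx[m].mean(),yy[m].mean(),onz(c,(xx[m].mean(),yy[m].mean()),79))
E
```

```text
time: 12.6
tool_pos: [549.5, 231.2, 252.4]
eef_rot: [-0.7, 0.08, -0.086, 0.704]
wrist_force: [1.1, 1.2, -0.1]
finger_gap: 25.2
t 12.6 at [549.5 231.2 252.4] yaw -13.49 F [ 1.1  1.2 -0.1] gap 25.2
shift [ 2.424 -6.482  0.518] turn [ 9.000e-02 -9.298e+01  6.300e-01] j [-0.06  0.37 -0.53  1.69  0.2   1.13 -0.89]
mom [ 0.08 -0.04  0.  ]
tip exp [322.62409217 188.38166138] dial [319.82051738 175.39663557]
red 37 304.64864864864865 177.59459459459458 [532.53779891 232.84871661  79.        ]
green 19 284.6842105263158 177.42105263157896 [514.9916983  237.26580918  79.        ]
```

```bash
python3 -m inch '1 0 -1.5 0 0 -6 0;1 0 -3 0 0 -12 0;1 0 -4.5 0 0 -18 0;1 0 -6 0 0 -24 0;1 0 -6.6 0 0 -30 0;1 0 -6.6 0 0 -37 0;1 0 -6.6 0 0 -44 0;1 0 -6.6 0 0 -50 0'
python3 -c "from h import *;go([554.4,51.3,416],87)"
```

```text
time: 13.32
tool_pos: [547.0, 229.4, 412.3]
eef_rot: [0.671, 0.224, -0.223, -0.671]
wrist_force: [-0.1, -1.1, -1.2]
finger_gap: 25.6
t 13.32 at [547.  229.4 412.3] yaw 36.86 F [-0.1 -1.1 -1.2] gap 25.6
shift [-4.036 -0.147 -5.879] turn [ 6.000e-02 -5.014e+01  3.000e-02] j [ 0.06  0.31 -0.7   1.43  0.2   1.47  0.  ]
```

```bash
python3 -m inch '1 -0.5 -0.1 -0.8 0 -7 0;1 -1 -0.1 -1.5 0 -14 0;1 -1.5 -0.15 -2.2 0 -21 0;1 -2 -0.15 -3 0 -28 0;1 -2.5 -0.15 -3.7 0 -35 0;1 -3 -0.15 -4.4 0 -42 0;1 -3.5 -0.15 -5.1 0 -48 0;1 -4 -0.15 -5.9 0 -50 0'
python3 -c "from h import *;go([467.4,-233.2,417],101.4)"
```

```text
time: 13.98
tool_pos: [554.1, 50.8, 415.7]
eef_rot: [0.514, 0.486, -0.486, -0.514]
wrist_force: [0.1, 0.1, -0.8]
finger_gap: 25.2
t 13.98 at [554.1  50.8 415.7] yaw 86.82 F [ 0.1  0.1 -0.8] gap 25.2
shift [-11.534  -0.055   2.833] turn [ 1.000e-02 -1.458e+01  0.000e+00] j [ 0.46  0.25 -0.79  1.5   0.18  1.46  1.19]
```

```bash
python3 -m inch '1 -1.5 0 0.4 0 -2 0;1 -3 0 0.8 0 -4 0;1 -4.5 0 1.1 0 -6 0;1 -6 0 1.5 0 -8 0;1 -7.5 0 1.9 0 -10 0;1 -9 0 2.2 0 -12 0;1 -10.4 0 2.6 0 -14 0;1 -11.5 0 2.8 0 -14.5 0'
python3 -c "from h import *;go([431.7,-346.7,416],101.4)"
```

```text
time: 14.65
tool_pos: [465.5, -234.9, 415.7]
eef_rot: [-0.451, -0.545, 0.546, 0.45]
wrist_force: [-0.1, -0.6, -0.7]
finger_gap: 25.4
t 14.65 at [ 465.5 -234.9  415.7] yaw 100.89 F [-0.1 -0.6 -0.7] gap 25.4
shift [-4.136e+00 -4.000e-03  2.171e+00] turn [-0.05 -0.51 -0.09] j [ 0.94  0.15 -0.64  1.58  0.09  1.44  2.06]
```

```bash
python3 -m inch '1 -1.3 0 0.7 0 -0.5 0;1 -2.7 0 1.4 0 -0.5 0;1 -4.1 0 2.1 0 -0.5 0;1 -4.15 1 2.2 0 -0.5 0;1 -4.15 2.5 2.2 0 -0.5 0;1 -4.15 4 2.2 0 -0.5 0;1 -4.15 5.5 2.2 0 -0.5 0;1 -4.15 5.5 2.2 0 -0.5 0'
python3 -c "from h import *;go([431.7,-346.7,206],101.4)"
```

```text
time: 15.32
tool_pos: [428.7, -341.6, 270.7]
eef_rot: [-0.442, -0.548, 0.548, 0.452]
wrist_force: [-0.9, 0.1, -2.4]
finger_gap: 25.2
t 15.32 at [ 428.7 -341.6  270.7] yaw 101.54 F [-0.9  0.1 -2.4] gap 25.2
shift [-0.252  2.586 -0.101] turn [-0.56  0.15  0.63] j [ 1.05  0.29 -0.56  1.75  0.16  1.17  2.21]
```

```bash
python3 -m inch '1 0 0 0 0 0 0;1 0 0 0 0 0 0;1 0 0.9 0 0 0 0;1 0 1.8 0 0 0 0;1 0 2.6 0 0 0 0;1 0 2.6 0 0 0 0;1 0 2.6 0 0 0 0;1 0 2.6 0 0 0 0'
python3 - <<'E'
from h import *
go([431.7,-346.7,206],101.4)
c=cam("wrist");im=c["color"];cv2.imwrite("pics/w10.png",im)
a=cv2.imread("pics/w3.png").astype(int);b=im[:,120:520].astype(int)
# compare handle/eye/tip edges with the picture right after unhooking
for n,i in(("then",a),("now",b)):
    h=cv2.cvtColor(i.astype(np.uint8),cv2.COLOR_BGR2HSV);m=cv2.inRange(h,(50,100,30),(75,255,255));N,l,st,ce=cv2.connectedComponentsWithStats(m);k=np.argsort(-st[1:,4])[:2]+1;print(n,st[k].tolist(),ce[k].round(1).tolist())
cv2.imwrite("pics/w10z.png",np.hstack([a,b]).astype(np.uint8))
E
```

```text
time: 15.98
tool_pos: [435.0, -344.8, 216.2]
eef_rot: [0.449, 0.548, -0.548, -0.445]
wrist_force: [-0.8, 0.3, -1.7]
finger_gap: 25.6
t 15.98 at [ 435.  -344.8  216.2] yaw 101.55 F [-0.8  0.3 -1.7] gap 25.6
shift [-0.047  0.408  0.147] turn [ 0.19  0.16 -0.22] j [ 1.03  0.34 -0.55  1.82  0.2   1.04  2.18]
then [[169, 216, 72, 92, 4872], [178, 322, 53, 12, 486]] [[204.6, 265.0], [204.1, 328.2]]
now [[169, 216, 72, 92, 4869], [178, 322, 53, 12, 486]] [[204.6, 265.0], [204.1, 328.2]]
```

```bash
python3 -m inch '1 -0.05 0.2 0.1 0 0 0;1 -0.05 0.4 0.15 0 0 0;1 -0.05 0.4 0.15 0 0 0;1 -0.05 0.4 0.15 0 0 0;1 -0.05 0.4 0.15 0 0 0'
python3 -c "from h import *;go([431.7,-346.7,206],101.4)"
```

```text
time: 16.45
tool_pos: [429.9, -345.9, 203.4]
eef_rot: [0.447, 0.548, -0.548, -0.447]
wrist_force: [-0.3, 0.1, -1.0]
finger_gap: 25.2
t 16.45 at [ 429.9 -345.9  203.4] yaw 101.55 F [-0.3  0.1 -1. ] gap 25.2
shift [-0.048 -0.105 -0.066] turn [ 0.01  0.15 -0.  ] j [ 1.04  0.35 -0.55  1.84  0.21  1.01  2.18]
```

```bash
python3 -m inch '1 -0.05 -0.11 0 0 0 0;1 -0.05 -0.11 0 0 0 0;1 -0.05 -0.11 -0.5 0 0 0;1 -0.05 -0.11 -0.9 0 0 0;1 -0.05 -0.11 -0.9 0 0 0;1 -0.05 -0.11 -0.9 0 0 0'
python3 -c "from h import *;go([505.8,-331.2,206],101.4)"
```

```text
time: 16.95
tool_pos: [453.4, -341.7, 206.0]
eef_rot: [0.447, 0.549, -0.548, -0.447]
wrist_force: [-0.3, 0.3, -1.8]
finger_gap: 25.0
t 16.95 at [ 453.4 -341.7  206. ] yaw 101.69 F [-0.3  0.3 -1.8] gap 25.0
shift [-1.30e-02  1.00e-03 -2.14e+00] turn [0.03 0.29 0.03] j [ 1.    0.37 -0.55  1.8   0.22  1.03  2.14]
```

```bash
python3 -m inch '1 -0.01 0 -0.4 0 0 0;1 -0.01 0 -0.8 0 0 0;1 -0.01 0 -1.2 0 0 0;1 -0.01 0 -1.6 0 0 0;1 -0.01 0 -1.9 0 0 0;1 -0.01 0 -2.1 0 0 0;1 -0.01 0 -2.1 0 0 0;1 -0.01 0 -2.1 0 0 0'
python3 -c "from h import *;go([505.8,-331.2,196],101.4)"
```

```text
time: 17.62
tool_pos: [503.7, -332.1, 205.9]
eef_rot: [-0.447, -0.548, 0.548, 0.447]
wrist_force: [-0.1, -0.1, -1.9]
finger_gap: 24.9
t 17.62 at [ 503.7 -332.1  205.9] yaw 101.58 F [-0.1 -0.1 -1.9] gap 24.9
shift [ 0.019  0.395 -0.09 ] turn [-0.03  0.18  0.02] j [ 0.92  0.43 -0.54  1.72  0.25  1.07  2.07]
```

No contact force on the way in. Next I lower it onto the wire, then use the last picture to check before letting go.

```bash
python3 -m inch '1 0 0.1 0 0 0 0;1 0 0.2 0 0 0 0;1 0 0.3 0 0 0 0;1 0 0.38 0 0 0 0;1 0 0.38 0 0 0 0;1 0 0.38 0 0 0 0'
python3 - <<'E'
from h import *
go([505.8,-331.2,196],101.4)
c=cam("wrist");a=c["color"];b=cam("scene")["color"];cv2.imwrite("pics/s11.png",b)
cv2.imwrite("pics/v11.png",np.vstack([cv2.resize(a[130:400,190:460],(400,400),interpolation=cv2.INTER_CUBIC)]) if 0 else np.hstack([cv2.resize(a[130:400,190:460],(400,400),interpolation=cv2.INTER_CUBIC),cv2.resize(b[190:290,180:280],(400,400),interpolation=cv2.INTER_CUBIC)]))
E
```

```text
time: 18.12
tool_pos: [503.4, -332.4, 196.4]
eef_rot: [-0.447, -0.548, 0.548, 0.447]
wrist_force: [-0.2, -0.1, -1.5]
finger_gap: 25.5
t 18.12 at [ 503.4 -332.4  196.4] yaw 101.55 F [-0.2 -0.1 -1.5] gap 25.5
shift [ 0.026  0.017 -0.103] turn [-0.01  0.15  0.01] j [ 0.92  0.44 -0.54  1.73  0.26  1.05  2.06]
```

View pics/v11.png

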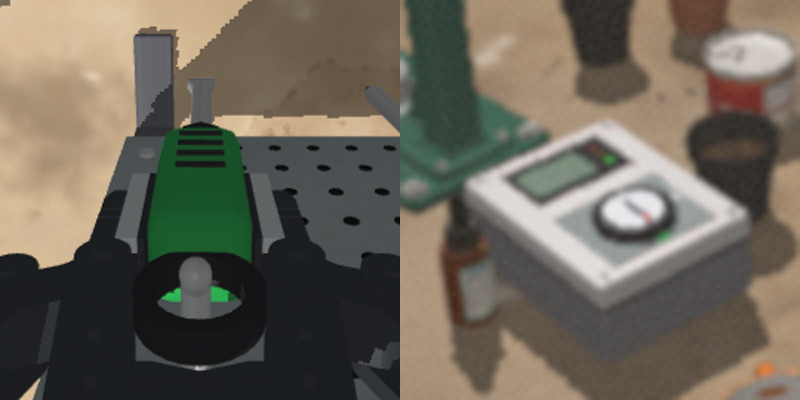

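```bash
python3 -m inch '1 0 0.02 0 0 0 0;1 0 0.02 0 0 0 0;0.6 0 0.02 0 0 0 0;0.3 0 0.02 0 0 0 0;0 0 0.02 0 0 0 0;0 0 0.02 0 0 0 0;0 0 0.02 0 0 0 0;0 0 0.02 0 0 0 0'
python3 -m inch '0 0 -0.5 0 0 0 0;0 0 -1.2 0 0 0 0;0 0 -2.2 0 0 0 0;0 0 -3.4 0 0 0 0;0 0 -4.6 0 0 0 0;0 0 -5.4 0 0 0 0;0 0 -5.4 0 0 0 0;0 0 -5.4 0 0 0 0'
python3 -m inch '0 0 0 0 0 0 0;0 0 0 0 0 0 0;0 0 0 0 0 0 0;0 0 0 0 0 0 0;0 0 0 0 0 0 0;0 0 0 0 0 0 0;0 0 0 0 0 0 0;0 0 0 0 0 0 0'
python3 - <<'E'
from h import *
go([505.8,-331.2,330],101.4)
for j in range(2):
    c=cam("wrist");im=c["color"];cv2.imwrite(f"pics/e{j}.png",im)
    h=cv2.cvtColor(im,cv2.COLOR_BGR2HSV)
    p=proj(c,[505.5,-331.5,243]).astype(int);m=(im.max(2)<45).astype(np.uint8)
    w=m[p[1]-14:p[1]+14,p[0]-26:p[0]+28];N,l,st,ce=cv2.connectedComponentsWithStats(w);i=1+np.argmax(st[1:,4]);q=st[i][:2]+st[i][2:4]/2+p-[26,14];print("eye",q,st[i],onz(c,q,243).round(1))
    for n,lo,hi in(("green",50,75),("orange",5,14),("blue",105,125)):
        mm=cv2.inRange(h,(lo,150,50),(hi,255,255));mm[:130]=0;mm[280:]=0;N,l,st,ce=cv2.connectedComponentsWithStats(mm);i=1+np.argmax(st[1:,4]);print(n,st[i],ce[i].round(1))
h=cv2.cvtColor(cam("scene")["color"],cv2.COLOR_BGR2HSV)
m=cv2.inRange(h,(50,120,40),(75,255,255));m[:,:335]=0;m[:,395:]=0;m[:120]=0;m[222:]=0
N,l,st,ce=cv2.connectedComponentsWithStats(m);print("scene green now",st[1:],ce[1:],"start 370.1,145.0")
E
```

```text
time: 18.88
tool_pos: [503.6, -332.3, 196.2]
eef_rot: [-0.447, -0.548, 0.548, 0.447]
wrist_force: [0.6, -0.7, 1.1]
finger_gap: 85.8
time: 19.55
tool_pos: [504.2, -332.3, 333.3]
eef_rot: [0.448, 0.548, -0.548, -0.446]
wrist_force: [-0.3, 0.4, -0.8]
finger_gap: 85.2
time: 20.22
tool_pos: [503.6, -332.3, 331.0]
eef_rot: [0.447, 0.548, -0.548, -0.447]
wrist_force: [-0.2, -0.0, -0.1]
finger_gap: 85.7
t 20.22 at [ 503.6 -332.3  331. ] yaw 101.56 F [-0.2 -0.  -0.1] gap 85.7
shift [ 0.024  0.039 -0.095] turn [-0.    0.16  0.  ] j [ 0.94  0.34 -0.57  1.55  0.18  1.31  2.12]
eye [326.5 201. ] [  6   0  47  22 625] [ 502.4 -329.8  243. ]
green [306 161  36  31 678] [323.5 176.9]
orange [ 413  165   49   50 1289] [432.9 184. ]
blue [ 515  163   78   50 2183] [549.7 185.7]
eye [326.5 201. ] [  6   0  47  22 627] [ 502.5 -329.8  243. ]
green [306 161  36  31 675] [323.5 176.9]
orange [ 413  165   49   50 1287] [432.9 184. ]
blue [ 516  163   77   50 2182] [549.6 185.6]
scene green now [[368 137   7  17  88]] [[370.63636364 145.07954545]] start 370.1,145.0
```

Hanging still, within about 3 mm of where it started, and the arm is clear. I'm handing in.

```bash
python3 -c "
from workcell import *
print(sign_off())"
```

```text
the job is handed in; nothing more can be done
None
```

I unhooked the green-handled screwdriver from the right hook and turned the selector clockwise until it stopped. I then hung the screwdriver back on the same hook and handed the job in at about 20 s of the 64 s.

**Selector:** At the end of the turn the moment about the vertical axis rose from 0.13 to 0.31 N m while the pointer stayed put, so it was against the stop. The scene picture shows the red pointer at the green mark. My wrist-camera angle put the pointer about 3–4° short of the mark. I put this down to the rough centre that sum used, plus a sideways camera error of about 0.6° seen earlier.

**Screwdriver:** Before letting go, the picture showed the hook wire through its eye. After letting go, its eye measured about 3 mm from where it started, and two successive pictures were the same.

**Other tools and objects:** In the last wrist pictures the orange and blue tools were still in their places beside the green one. The highest wrist force I read was under 5 N, and the gripper was well above everything with no load on it at the end. I did not measure the sprayer, pot, dropper bottle, tin or mug again. The pot, dropper and tin looked undisturbed in the last scene crop, and I saw no contact with any of them.

I viewed all 12 pictures allowed, against the planned 8.

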